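# Put the first-piece samples back in their own trays

## Task

All four aluminium sample parts stand in the wrong trays: put each one upright in the middle of the tray that has its own outline (round bush in the round tray, square block in the square tray, three-cornered flange in the three-cornered tray, long clamp block lengthwise in the long tray). No tray takes two parts, so park a part on the empty cork mat when you need a free spot, and leave the mat empty at the end. Do not tip any part over, and leave the micrometer where it lies.

Things in the scene. Friction and masses are not known exactly. Their poses are not given: they have to be found in the camera images.
- bush_center (a point): The round bush: bare aluminium, 60 mm tall, standing; a round body 40 mm in diameter on a 48 mm round foot 6 mm thick, a dark bore 22 mm wide in its top. About 0.2 kg. The point is its centre, 30 mm above its underside; z is its own upright axis.
- block_center (a point): The square block: bare aluminium, 42 x 42 mm seen from above, 60 mm tall, one dark bore and four small holes in its top. About 0.26 kg. The point is its centre, 30 mm above its underside; z is its own upright axis, x and y are square to its faces.
- flange_center (a point): The three-cornered flange: bare aluminium, a round hub 30 mm in diameter and 60 mm tall standing on a triangular foot 7 mm thick with cut corners (corners reach 32 mm from the axis), one bolt hole at each corner. About 0.15 kg. The point is its centre, 30 mm above its underside; z is its own upright axis, x points to one corner of the foot. It is gripped by the hub, above the foot.
- clamp_center (a point): The long clamp block: bare aluminium, 28 mm (its x) by 68 mm (its y) seen from above, 60 mm tall, two dark holes and a thin slit across its top. About 0.27 kg. The point is its centre, 30 mm above its underside; z is its own upright axis, y is its long direction. It is gripped across the 28 mm.
- tray_round: The round tray, home of the round bush: black plastic tray fixed to the table, floor 3 mm above the table, lip 4 mm wide reaching 7 mm above the table. The origin is the tray's centre at table height; outside diameter 102 mm.
- tray_square: The square tray, home of the square block: black plastic tray fixed to the table, floor 3 mm above the table, lip 4 mm wide reaching 7 mm above the table. The origin is the tray's centre at table height, x and y along its sides; 100 x 100 mm outside.
- tray_tri: The three-cornered tray (triangle with cut corners), home of the three-cornered flange: black plastic tray fixed to the table, floor 3 mm above the table, lip 4 mm wide reaching 7 mm above the table. The origin is the tray's centre at table height, x points to one corner; inside, its straight sides are 45 mm and its cut corners 66 mm from the centre.
- tray_long: The long tray, home of the long clamp block: black plastic tray fixed to the table, floor 3 mm above the table, lip 4 mm wide reaching 7 mm above the table. The origin is the tray's centre at table height; 92 mm (its x) by 158 mm (its y) outside, y is its long direction.
- mat: The free spot: a flat square cork mat with no lip, 120 x 120 mm, 3 mm thick, fixed to the table, empty at the start. The origin is its centre at table height, x and y along its sides.
- micrometer: A bystander to be left alone: an outside micrometer lying flat, green bow and steel barrel, about 140 mm long (its y) and 16 mm high, loose. The origin is at table height in the middle of the bow; the barrel points along -y.
There are look-alikes about, which are no part of the job. What is shaped like the part that bears flange_center but turquoise or yellow is not meant.

How it is judged:
By the outcome, as a careful person would: the job done as asked, in the order asked, and still so for the second after the job is handed in, with the robot touching nothing.
It also fails if it takes over 115 s, if anything falls off the work surface, if the arm or the gripper's body presses on something with over 40 N, if the wrist force passes 120 N, or if a joint passes its speed limit or range.

## Robot

A 7-joint arm with a two-finger parallel gripper is mounted at the origin on the work surface. World frame = base frame: x ahead of the robot, y to its left, z up, the work surface at z = 0. Lengths are in mm, angles in rad, forces in N, time in s.
With the tool pointing down it reaches from about 350 to 900 mm from the base axis. Payload 19.9 kg.
Tool frame: the origin (TCP) lies at the very end of the fingers, on their centre line; the grasp point (between the pads) lies 19 mm behind it; z points along the fingers, y is the direction in which the jaws open and shut (so a half turn about z gives the same grasp; the last joint's range is limited). The gripper opens to 85 mm and grips with 20 to 120 N. Pads are 22 mm wide; open, the fingers measure 114 mm over their backs; the gripper's body (76 mm by 85 mm) begins 54 mm behind the grasp point. The pads swing forward as they close: fully open they stand 13 mm farther back than shut.
Start: joints at [1.091, 0.417, -0.01, 1.614, 0.005, 1.111, -0.053], TCP at [265.526, -565.771, 231.26] pointing down, gripper open.
Joint ranges: [-2.81, 2.81], [-0.39, 2.02], [-1.27, 1.25], [0.06, 2.57], [-1.19, 4.33], [0.19, 2], [-2.82, 2.82]. Speed limits (rad/s): [1.89, 1.89, 2.39, 2.39, 3.01, 3.01, 3.01].

## Interface

Orientations are given as [roll, pitch, yaw] about the fixed x, y, z axes, in that order (R = Rz(yaw) Ry(pitch) Rx(roll)).
In Python, from workcell import manip gives the robot as it stands.
- The arm moves only by the tool servo_tool, never from a script. Its argument "rows" is a list that holds one entry, the list of rows, each a list of 7 numbers: the shift along the tool's x, y, z in cm, then the turn, a rotation vector about the tool's x, y, z in degrees, then the opening in per cent of the stroke, from 0 (shut) to 100 (fully open). A call has 1 to 10 rows; each row shifts and turns the commanded pose from where the row before left it, along the tool's axes as they then stand; what a row does not reach is not made up. A row lasts 1/8 s, in which the tool goes at most 62.5 mm and 10.7 degrees, less where a joint would pass 70% of its speed; a pose out of reach is approached as far as the arm can. A call with a gripper value outside its range is refused whole. The fingers move at their own pace and stop on an object; the grip force is fixed at half the most. Time passes only in rows, so rows that do not move let the fingers close. It gives the time, the measured TCP pose, the force and the opening at its end, in the units of the state.
- manip.get_state(): the state, without advancing time (a new reading comes with each control period).
- manip.snapshot(name): name is "side" or "top" or "wrist"; returns the picture (420x560x3 uint8, red, green, blue); there is no depth.
- manip.calibration(name): a dict with "fx", "fy", "cx", "cy" (pixels), "extrinsics" (4x4, takes a point from camera to world coordinates); the wrist camera has in their place "hand_eye" (4x4, takes a point from camera to tool coordinates, whose origin is the TCP and whose axes are the flange's). Camera axes: x right, y down, z forward; pixel columns grow to the right and rows downward; lengths in mm; the calibration is good to about 2 mm. A picture is of the moment at which its call begins: read the wrist's pose just before it. calibration takes no time and is no camera call.
- manip.job_done(): hands the job in, once; it reports no verdict.
The state is a dict: "time": time; "joint_pos": joint angles; "joint_vel": joint speeds; "joint_torque": joint torques, N m; "tool_pos": TCP position; "ee_rot": TCP orientation; "contact_force": force on the tool from outside, world axes, zero at the start; "moment": the same for the moment, N m; "width": finger opening in mm.
Only numpy, scipy, OpenCV 4.12 (cv2) and the standard library are available. Lean on these libraries where they do the work, as an engineer would, in place of code of your own. Each camera call takes 0.05 s, during which the arm holds its last target. There are 200 camera calls.

## Working session

There is one attempt and no reset: what is moved stays moved. The work goes in short steps, Python scripts to look and compute and a tool call to move; the robot and the scene stay as the last step left them, time stands still between calls to the robot, and variables do not carry over. Pictures are saved under pics/ and viewed, about 12 in all and at most 16, crops included, and the job is handed in when it is done.

Besides the shell and the picture viewer there is one more tool, called after "Call:" as name(argument=value, ...) on one line, values as JSON. servo_tool: Moves the arm, as the interface text tells. Its arguments: {"type":"object","properties":{"rows":{"type":"array"}},"required":["rows"]}

```bash
ls; mkdir -p pics; python3 - <<'E'
from workcell import manip
import cv2,numpy as np
print(manip.get_state())
for n in ("top","side"):
    im=manip.snapshot(n); cv2.imwrite(f"pics/{n}0.png",im[:,:,::-1])
for n in ("top","side","wrist"): 
    c=manip.calibration(n); print(n,{k:np.round(v,3).tolist() for k,v in c.items()})
a=cv2.imread("pics/top0.png");cv2.imwrite("pics/top0b.png",cv2.resize(a,(800,600)))
E
```

```text
pics
{'time': 0.0, 'joint_pos': array([ 1.09049766,  0.41797796, -0.01031618,  1.61420183,  0.00470031,
        1.11069403, -0.05297482]), 'joint_vel': array([ 1.13392296e-03,  4.91742141e-05,  2.24163193e-03, -1.09053252e-04,
       -2.65919972e-04,  4.25487292e-04, -8.52955310e-04]), 'joint_torque': array([-5.75912447e-03, -8.64465594e+01,  6.75191022e-01, -4.34909821e+01,
        1.88253442e-02,  7.47348298e-03,  1.12646873e-06]), 'tool_pos': array([ 265.37578241, -565.4634084 ,  230.64609346]), 'ee_rot': array([-3.14033848e+00,  8.80059106e-05,  4.38844448e-01]), 'contact_force': array([ 0.20177503, -0.39002522,  0.66051304]), 'moment': array([-0.04149613, -0.00516219, -0.01618781]), 'width': 85.71215710149133}
top {'fx': 530.119, 'fy': 530.119, 'cx': 279.728, 'cy': 207.273, 'extrinsics': [[-0.016, -0.986, 0.168, 255.114], [-1.0, 0.017, 0.003, -1.371], [-0.006, -0.168, -0.986, 1427.576], [0.0, 0.0, 0.0, 1.0]]}
side {'fx': 444.965, 'fy': 444.965, 'cx': 280.407, 'cy': 206.915, 'extrinsics': [[-0.994, -0.078, 0.082, 371.987], [-0.113, 0.679, -0.725, 713.107], [0.0, -0.73, -0.684, 736.481], [0.0, 0.0, 0.0, 1.0]]}
wrist {'fx': 310.835, 'fy': 310.835, 'cx': 276.077, 'cy': 210.233, 'hand_eye': [[0.0, -0.95, -0.312, 78.67], [1.0, -0.0, 0.001, -0.758], [-0.001, -0.312, 0.95, -142.598], [0.0, 0.0, 0.0, 1.0]]}
```

View pics/top0b.png

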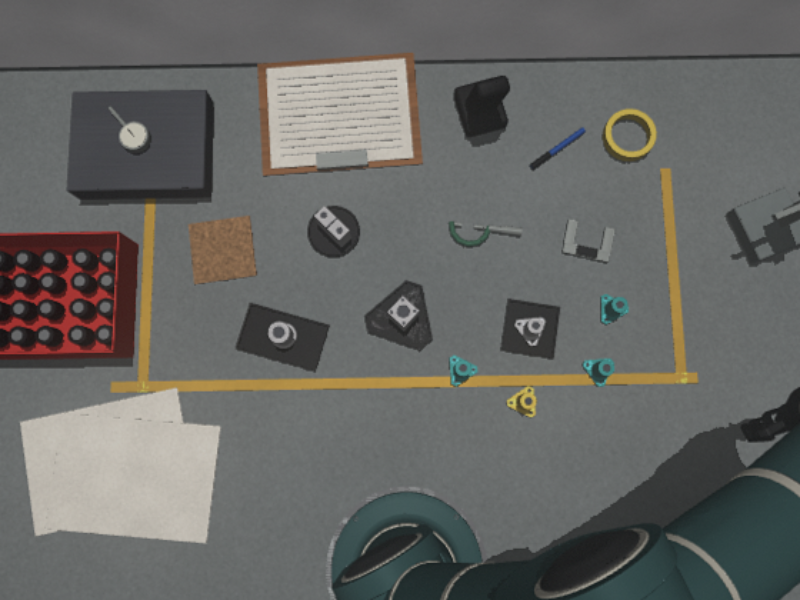

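View pics/side0.png

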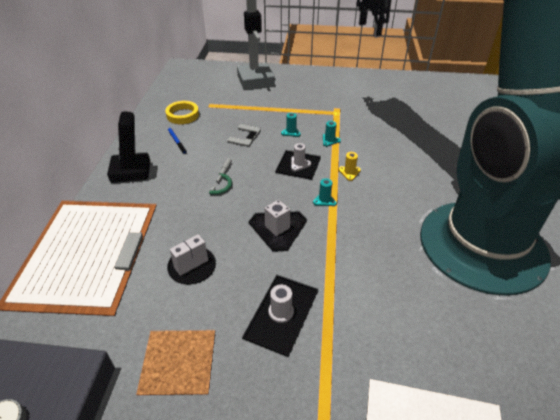

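The top view shows these parts (800x600 pixels):
- Clamp at (333,229), in the round tray.
- Bush at (282,334), in the long tray.
- Block at (404,312), in the three-cornered tray.
- Flange, bare aluminium, at (532,328), in the square tray.
- Cork mat at (222,249).
- Micrometer at (485,230), a bystander.

Possible mix-ups for the flange are turquoise at (614,308), (600,370) and (461,370), and yellow at (523,402). The grey U-shaped bracket at (588,241) is also a distractor. My choice is the bare grey one in the square tray at (532,328).

```bash
cat > h.py <<'E'
from workcell import manip
import cv2,numpy as np
from scipy.spatial.transform import Rotation as R
def Tcam(n,st=None):
    c=manip.calibration(n)
    K=np.array([[c["fx"],0,c["cx"]],[0,c["fy"],c["cy"]],[0,0,1]])
    if n!="wrist": return K,np.array(c["extrinsics"])
    T=np.eye(4);T[:3,:3]=R.from_euler("xyz",st["ee_rot"]).as_matrix();T[:3,3]=st["tool_pos"]
    return K,T@np.array(c["hand_eye"])
def ray(K,T,uv,z):
    uv=np.atleast_2d(np.array(uv,float)); d=np.c_[uv,np.ones(len(uv))]@np.linalg.inv(K).T@T[:3,:3].T
    o=T[:3,3]; return o[:2]+d[:,:2]*((z-o[2])/d[:,2:])
def proj(K,T,p):
    p=np.atleast_2d(np.array(p,float)); q=(p-T[:3,3])@T[:3,:3]; q=q@K.T; return q[:,:2]/q[:,2:]
def shot(name,tag):
    st=manip.get_state(); im=manip.snapshot(name)[:,:,::-1].copy(); cv2.imwrite(f"pics/{tag}.png",im)
    return im,*Tcam(name,st),st
E
python3 - <<'E'
from h import *
im=cv2.imread("pics/top0.png");K,T=Tcam("top")
# coarse: pixel centres (560 scale)
for n,p,z in [("clamp",(333,229),63),("bush",(282,334),63),("block",(404,312),63),("flange",(532,328),63),("mat",(222,249),3),("long",(283,337),7),("round",(333,232),7),("tri",(402,318),7),("square",(530,329),7),("mic",(485,230),10)]:
    print(n,ray(K,T,np.array(p)*.7,z).round(0))
E
```

```text
clamp [[616. 125.]]
bush [[421. 218.]]
block [[458.  -4.]]
flange [[ 424. -236.]]
mat [[595. 345.]]
long [[422. 225.]]
round [[624. 130.]]
tri [[455.  -0.]]
square [[ 429. -241.]]
mic [[ 622. -163.]]
```

Call:
servo_tool(rows=[[[4.5,-3.1,-0.2,0,0,0,100],[4.5,-3.1,-0.2,0,0,0,100],[4.5,-3.1,-0.2,0,0,0,100],[4.5,-3.1,-0.2,0,0,0,100],[4.5,-3.1,-0.2,0,0,0,100],[4.5,-3.1,-0.2,0,0,0,100],[4.5,-3.1,-0.2,0,0,0,100],[4.5,-3.1,-0.2,0,0,8.4,100],[4.8,-2.4,-0.2,0,0,8.4,100],[5.1,-1.7,-0.2,0,0,8.3,100]]])

```text
time: 1.35
tool_pos: [574.0, -125.5, 251.5]
ee_rot: [3.142, 0.0, -0.003]
contact_force: [-0.0, -0.6, 1.0]
width: 85.4
```

Call:
servo_tool(rows=[[[0,0,0,0,0,0,100]]])

```text
time: 1.48
tool_pos: [575.3, -124.2, 250.5]
ee_rot: [-3.14, 0.0, 0.003]
contact_force: [-1.6, -0.5, 0.1]
width: 85.7
```

```bash
python3 - <<'E'
from h import *
im,K,T,st=shot("wrist","w1"); print(st["tool_pos"],st["ee_rot"],abs(st["joint_vel"]).max(),st["joint_pos"])
E
```

```text
[ 575.28010751 -124.20759411  250.53647877] [-3.14010916e+00  2.55883205e-04  2.58586223e-03] 0.11398771543349187 [ 0.34540357  0.34495834 -0.23296373  1.67969741  0.08493915  1.12740611
 -1.47904244]
```

View pics/w1.png

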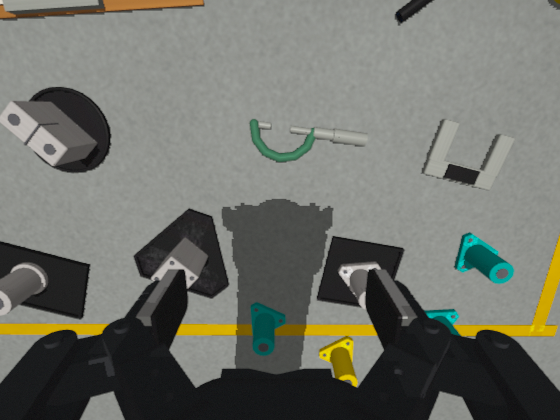

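Call:
servo_tool(rows=[[[-1.8,-4.5,0,0,0,0,100],[-1.8,-4.5,0,0,0,0,100],[-1.8,-4.5,0,0,0,0,100],[-1.8,-4.5,0,0,0,0,100],[-1.8,-4.5,0,0,0,0,100],[0,0,0,0,0,0,100],[0,0,0,0,0,0,100]]])

```text
time: 2.4
tool_pos: [482.8, 96.5, 251.3]
ee_rot: [3.141, 0.0, 0.0]
contact_force: [0.9, -0.8, 0.4]
width: 85.1
```

```bash
python3 - <<'E'
from h import *
im,K,T,st=shot("wrist","w2"); print(st["tool_pos"],st["ee_rot"],abs(st["joint_vel"]).max(),st["joint_pos"])
np.savez("w2.npz",K=K,T=T)
E
```

```text
[482.79984695  96.47999331 251.27170324] [3.14103153e+00 4.08415278e-05 1.95859480e-04] 0.011069368166906377 [ 0.07617814  0.17638752 -0.37505644  1.90208669  0.07368364  1.0764895
 -1.89919821]
```

View pics/w2.png

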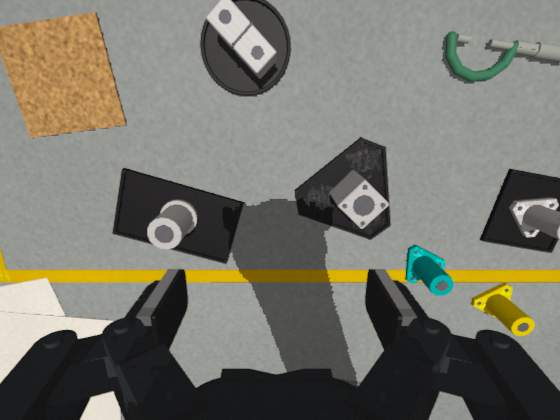

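```bash
cat > m.py <<'E'
from h import *
w2=cv2.imread("pics/w2.png");d=np.load("w2.npz");C2=(d["K"],d["T"])
w1=cv2.imread("pics/w1.png");C1=Tcam("wrist",dict(tool_pos=[575.28,-124.21,250.54],ee_rot=[-3.1401,.000256,.002586]))
def comp(mask,roi):
    x0,y0,x1,y1=roi; m=np.zeros_like(mask); m[y0:y1,x0:x1]=mask[y0:y1,x0:x1]
    m=cv2.morphologyEx(m,cv2.MORPH_OPEN,np.ones((2,2),np.uint8))
    n,l,s,_=cv2.connectedComponentsWithStats(m); k=1+s[1:,4].argmax()
    c=max(cv2.findContours((l==k).astype(np.uint8),0,cv2.CHAIN_APPROX_NONE)[0],key=len)
    return cv2.convexHull(c)[:,0]
def rect(p): (c,s,a)=cv2.minAreaRect(p.astype(np.float32)); return np.round(c,1),np.round(s,1),round(a,1)
if __name__=="__main__":
    for t,im,C in (("w2",w2,C2),("w1",w1,C1)):
        v=im.max(2); dk=(v<58).astype(np.uint8); br=(v>165).astype(np.uint8)
        if t=="w2":
            b,g,r=[im[:,:,i].astype(int) for i in range(3)]
            print("mat",rect(ray(*C,comp(((r-b>40)).astype(np.uint8),(0,0,140,150)),3)))
            print("long",rect(ray(*C,comp(dk,(105,160,250,270)),7)))
            print("round",cv2.fitEllipse(ray(*C,comp(dk,(190,0,300,105)),7).astype(np.float32)))
            h=comp(dk,(285,130,400,245)); tri=h
            a=cv2.minEnclosingTriangle(ray(*C,h,7).astype(np.float32))[1][:,0]; print("tri",a.round(1).tolist(),a.mean(0), [np.linalg.norm(a[i]-a[i-1]).round(1) for i in range(3)])
            p=cv2.approxPolyDP(h.reshape(-1,1,2),3,True)[:,0]; print(p.tolist())
        else:
            print("sq",rect(ray(*C,comp(dk,(312,230,408,310)),7)), comp(dk,(312,230,408,310))[:4].tolist())
    for n,s in (("clamp",(205,0,285,80)),("bush",(140,195,205,255)),("block",(325,165,395,235)),("flange",(505,190,560,245))):
        x0,y0,x1,y1=s; c=w2[y0:y1,x0:x1]; cv2.imwrite(f"pics/c_{n}.png",cv2.resize(c,(300,300),interpolation=cv2.INTER_CUBIC))
    out=np.hstack([cv2.imread(f"pics/c_{n}.png") for n in("clamp","bush","block","flange")])
    cv2.imwrite("pics/crops.png",cv2.resize(out,(800,200)))
    g=w2.max(2); print(g[190:225,360].tolist()); print(g[226:242,163].tolist())
E
python3 m.py
```

```text
mat (array([593.5, 345.3]), array([120.7, 122. ]), 7.4)
long (array([423.2, 225.6]), array([157.5,  92.6]), 73.2)
round ((617.457763671875, 127.29658508300781), (55.00916290283203, 87.28128051757812), 121.57913970947266)
tri [[548.2999877929688, -32.599998474121094], [382.3999938964844, -61.79999923706055], [438.20001220703125, 97.5999984741211]] [456.2694      1.0464197] [np.float32(170.5), np.float32(168.5), np.float32(168.9)]
[[361, 139], [385, 148], [390, 226], [372, 239], [299, 215], [296, 196], [298, 189]]
sq (array([ 431.7, -241.5]), array([100.6, 101. ]), 79.9) [[335, 237], [371, 243], [394, 247], [399, 248]]
[202, 202, 202, 201, 203, 191, 130, 108, 109, 108, 108, 108, 108, 108, 108, 108, 106, 105, 106, 107, 108, 108, 108, 109, 114, 156, 202, 202, 202, 200, 201, 195, 171, 155, 158]
[107, 107, 108, 107, 107, 105, 105, 105, 107, 108, 108, 107, 106, 107, 108, 108]
```

View pics/crops.png

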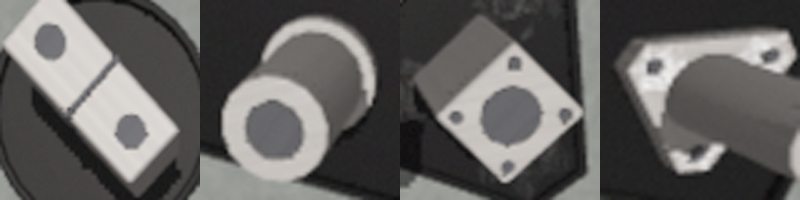

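The crop confirms the parts by description: clamp with two holes and a slit, bush with a foot ring, block with a bore and four holes, and a bare grey flange. In w2 their tops sit at about (241,33), (164,232), (363,204) and (540,215).

```bash
python3 - <<'E'
from m import *
for th in (75,90): 
  for im,C,roi in ((w2,C2,(190,0,300,105)),(w1,C1,(20,80,118,180))):
    h=comp((im.max(2)<th).astype(np.uint8),roi); e=cv2.fitEllipse(ray(*C,h,7).astype(np.float32)); print("round",np.round(e[0],1),np.round(e[1],1))
g=w2.max(2); br=(g>180).astype(np.uint8)
for k,(n,roi) in {0:("bush",(140,210,186,255)),1:("block",(325,165,395,235))}.items():
    h=comp(br,roi); w=ray(*C2,h,63); print(n,rect(w),cv2.fitEllipse(w.astype(np.float32)))
m=cv2.morphologyEx(br,cv2.MORPH_CLOSE,np.ones((5,5),np.uint8)); h=comp(m,(200,0,285,80)); print("clamp",rect(ray(*C2,h,63)))
# clamp holes
print("holes",ray(*C2,[[205+80*50/200,80*41/200],[205+80*131/200,80*131/200]],63))
E
```

```text
round [624.9 129.3] [100.  101.4]
round [625.7 127.3] [100.5 103.2]
round [625.  129.4] [100.5 101.5]
round [625.6 127.6] [101.  103.7]
bush (array([423.9, 223.8]), array([37.2, 37.2]), 90.0) ((423.6366271972656, 223.88951110839844), (37.192626953125, 38.2454833984375), 66.18962097167969)
block (array([458. ,  -1.9]), array([39.8, 39.6]), 46.9) ((460.9408264160156, -3.5114974975585938), (43.74184799194336, 62.740081787109375), 39.35408020019531)
clamp (array([627.4, 128.5]), array([67.4, 27.2]), 43.5)
holes [[642.60837789 143.69239399]
 [612.41981298 114.11814306]]
```

Call:
servo_tool(rows=[[[3.6,-0.8,3.5,0,0,0,100],[3.6,-0.8,3.5,0,0,0,100],[3.6,-0.8,3.5,0,0,0,100],[3.6,-0.8,3.5,0,0,0,100],[0,0,0.6,0,0,-8.8,100],[0,0,0.6,0,0,-8.8,100],[0,0,0.6,0,0,-8.8,100],[0,0,0.6,0,0,-8.8,100],[0,0,0.6,0,0,-8.8,100],[0,0,0,0,0,0,100]]])

```text
time: 3.7
tool_pos: [626.8, 128.0, 80.4]
ee_rot: [-3.141, 0.001, 0.766]
contact_force: [-0.7, -0.4, -0.3]
width: 85.3
```

```bash
cat >> h.py <<'E'
def go(x,y,z,yaw):
    "remaining shift (cm, current tool axes) and turn (deg about tool z) to a tool-down pose"
    st=manip.get_state(); Rm=R.from_euler("xyz",st["ee_rot"]).as_matrix()
    s=Rm.T@(np.array([x,y,z])-st["tool_pos"])/10
    t=-((yaw-np.degrees(st["ee_rot"][2])+180)%360-180)
    print("shift",s.round(2),"turn",round(t,1),"| at",st["tool_pos"].round(1),np.degrees(st["ee_rot"]).round(1),"j7",st["joint_pos"][6].round(2),"t",st["time"],"w",round(st["width"],1))
E
python3 - <<'E'
from h import *
go(627.4,128.5,18,44)
shot("wrist","w3"); st=manip.get_state(); K,T=Tcam("wrist",st)
print(proj(K,T,[[642.6,143.7,63],[612.4,114.1,63]]))
E
```

```text
shift [0.08 0.01 6.24] turn -0.1 | at [626.8 128.   80.4] [-1.80e+02  1.00e-01  4.39e+01] j7 -1.34 t 3.7 w 85.3
[[277.27065843 217.8722414 ]
 [278.01064403 285.36031139]]
```

View pics/w3.png

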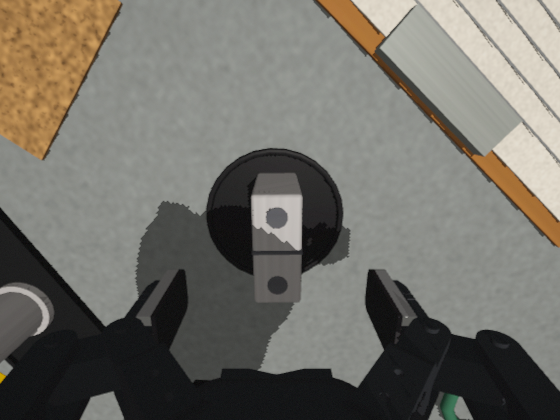

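Clamp holes at (277,217) and (278,285) match the prediction, and the clamp is centred between the jaws. I'll descend and grip.

Call:
servo_tool(rows=[[[0,0,3.0,0,0,0,100],[0,0,2.2,0,0,0,60],[0.1,0,1.0,0,0,0,20],[0,0,0,0,0,0,0],[0,0,0,0,0,0,0],[0,0,0,0,0,0,0],[0,0,0,0,0,0,0]]])

```text
time: 4.62
tool_pos: [627.7, 130.4, 19.6]
ee_rot: [3.141, -0.0, 0.769]
contact_force: [0.6, 0.9, -3.3]
width: 27.3
```

```bash
python3 - <<'E'
from h import *
go(593.5,345.3,110,73.2)
E
```

```text
shift [ 12.48 -17.83  -9.04] turn -29.2 | at [627.7 130.4  19.6] [180.  -0.  44.] j7 -1.37 t 4.625 w 27.3
```

Call:
servo_tool(rows=[[[0,0,-4,0,0,0,0],[0,0,-5,0,0,0,0],[2.5,-3.57,0,0,0,0,0],[2.5,-3.57,0,0,0,0,0],[2.5,-3.57,0,0,0,0,0],[2.5,-3.57,0,0,0,0,0],[2.5,-3.57,0,0,0,0,0],[0,0,1.5,0,0,-9.8,0],[0,0,1.5,0,0,-9.7,0],[0,0,1.0,0,0,-9.7,0]]])

```text
time: 5.88
tool_pos: [593.2, 345.5, 68.6]
ee_rot: [-3.141, 0.001, 1.284]
contact_force: [0.4, 0.0, -3.4]
width: 27.6
```

Call:
servo_tool(rows=[[[0,0,2.5,0,0,0,0],[0,0,1.5,0,0,0,0],[0,0,0.5,0,0,0,0],[0,0,0.3,0,0,0,0],[0,0,0,0,0,0,0]]])

```text
time: 6.5
tool_pos: [593.6, 345.9, 21.6]
ee_rot: [3.141, -0.0, 1.278]
contact_force: [0.2, -0.7, -2.6]
width: 27.1
```

```bash
python3 - <<'E'
from h import *
go(593.5,345.3,18.5,73.2)
print(manip.get_state()["contact_force"])
E
```

```text
shift [-0.05  0.01  0.31] turn 0.0 | at [593.6 345.9  21.6] [180.   -0.   73.2] j7 -1.24 t 6.5 w 27.1
[ 0.2075697  -0.6958736  -2.62354138]
```

Call:
servo_tool(rows=[[[0,0,0.2,0,0,0,0],[0,0,0,0,0,0,0],[0,0,0,0,0,0,50],[0,0,0,0,0,0,100],[0,0,0,0,0,0,100],[0,0,-4,0,0,0,100],[0,0,-5,0,0,0,100],[0,0,0,0,0,0,100]]])

```text
time: 7.5
tool_pos: [595.0, 346.9, 113.5]
ee_rot: [3.137, -0.004, 1.278]
contact_force: [-0.3, 0.2, -0.5]
width: 85.4
```

```bash
python3 - <<'E'
from h import *
go(423.8,223.8,80,73.2)
print(manip.get_state()["contact_force"])
shot("top","top1")
E
```

```text
shift [-16.74 -12.85   3.22] turn 0.0 | at [595.  346.9 113.5] [179.8  -0.3  73.2] j7 -1.2 t 7.5 w 85.4
[-0.26905375  0.22633136 -0.50656228]
```

Call:
servo_tool(rows=[[[-2.8,-2.15,0,0,0,0,100],[-2.8,-2.15,0,0,0,0,100],[-2.8,-2.15,0,0,0,0,100],[-2.8,-2.15,0,0,0,0,100],[-2.8,-2.15,1.5,0,0,0,100],[-2.8,-2.1,1.5,0,0,0,100],[0,0,0,0,0,0,100],[0,0,0,0,0,0,100]]])

```text
time: 8.55
tool_pos: [422.2, 222.0, 79.1]
ee_rot: [-3.141, -0.0, 1.278]
contact_force: [-0.1, 0.4, -0.5]
width: 85.4
```

```bash
python3 - <<'E'
from h import *
go(423.8,223.8,18,73.2)
im,K,T,st=shot("wrist","w4")
print(proj(K,T,[[423.8,223.8,63],[423.2,225.6,3]]))
t=cv2.imread("pics/top1.png")[60:280,100:420]
cv2.imwrite("pics/v5.png",np.hstack([im,cv2.resize(t,(240,165)).repeat(1,0)[:420] if 0 else cv2.copyMakeBorder(cv2.resize(t,(240,165)),0,255,0,0,0)]))
E
```

```text
shift [0.21 0.11 6.11] turn 0.0 | at [422.2 222.   79.1] [-180.    -0.    73.2] j7 -1.22 t 8.55 w 85.4
[[280.50742861 252.9738842 ]
 [277.84676837 215.38328141]]
```

View pics/v5.png

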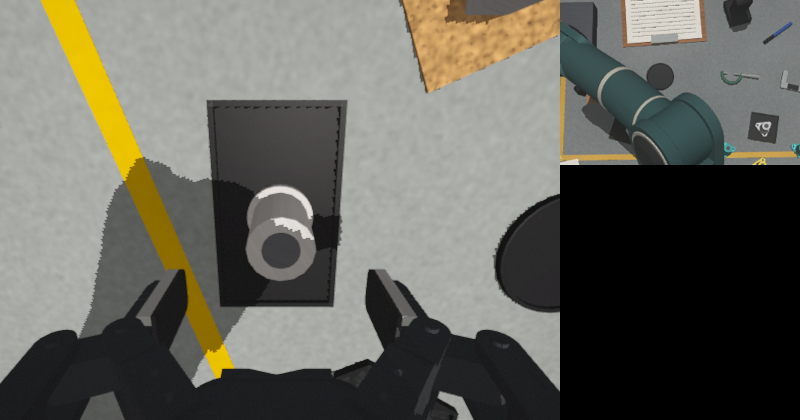

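The bush bore is at (281,250), against a prediction of (280.5,253). The long tray is symmetric about column 277 and square to the tool, so I'll grip.

Call:
servo_tool(rows=[[[0.2,0.1,3.0,0,0,0,100],[0,0,2.2,0,0,0,80],[0,0,0.9,0,0,0,40],[0,0,0,0,0,0,0],[0,0,0,0,0,0,0],[0,0,0,0,0,0,0],[0,0,0,0,0,0,0]]])

```text
time: 9.48
tool_pos: [423.6, 223.4, 18.6]
ee_rot: [3.141, -0.0, 1.278]
contact_force: [-0.3, 0.4, -2.8]
width: 38.3
```

```bash
python3 - <<'E'
from h import *
go(625.3,128.5,80,73.2)
E
```

```text
shift [-3.27 22.05 -6.13] turn 0.0 | at [423.6 223.4  18.6] [180.   -0.   73.2] j7 -1.32 t 9.475 w 38.3
```

Call:
servo_tool(rows=[[[0,0,-4,0,0,0,0],[0,0,-5,0,0,0,0],[-0.65,4.41,0,0,0,0,0],[-0.65,4.41,0,0,0,0,0],[-0.65,4.41,0,0,0,0,0],[-0.65,4.41,0,0,0,0,0],[-0.65,4.41,0,0,0,0,0],[0,0,3,0,0,0,0],[0,0,2,0,0,0,0],[0,0,0,0,0,0,0]]])

```text
time: 10.72
tool_pos: [623.9, 129.0, 57.0]
ee_rot: [-3.139, 0.001, 1.279]
contact_force: [-0.3, 0.6, -2.3]
width: 38.9
```

```bash
python3 - <<'E'
from h import *
go(625.3,128.5,18,73.2)
im,K,T,st=shot("wrist","w5")
h=None
print(proj(K,T,[[625.3,128.5,7]]))
from m import comp
dk=(im.max(2)<75).astype(np.uint8)
E
```

```text
shift [-0.    0.16  3.9 ] turn 0.1 | at [623.9 129.   57. ] [-1.798e+02  1.000e-01  7.330e+01] j7 -0.91 t 10.725 w 38.9
[[280.54822862 233.42504382]]
```

View pics/w5.png

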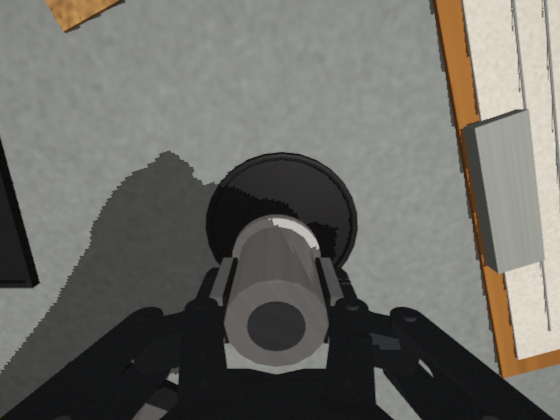

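The round tray spans columns 206–357 (centre 281.5, predicted 280.5), so it agrees. I'll lower and release.

Call:
servo_tool(rows=[[[0,0.1,2.5,0,0,0,0],[0,0,1.0,0,0,0,0],[0,0,0.5,0,0,0,0],[0,0,0,0,0,0,0],[0,0,0,0,0,0,60],[0,0,0,0,0,0,100],[0,0,0,0,0,0,100],[0,0,-4,0,0,0,100],[0,0,-5,0,0,0,100],[0,0,0,0,0,0,100]]])

```text
time: 12.02
tool_pos: [628.0, 129.1, 112.1]
ee_rot: [3.136, -0.003, 1.278]
contact_force: [0.1, -0.7, 0.0]
width: 85.6
```

```bash
python3 - <<'E'
from h import *
go(593.5,345.3,18,73.2)
im,K,T,st=shot("wrist","w6")
E
```

```text
shift [19.68 -9.59  9.41] turn 0.0 | at [628.  129.1 112.1] [179.7  -0.2  73.2] j7 -0.88 t 12.025 w 85.6
```

View pics/w6.png

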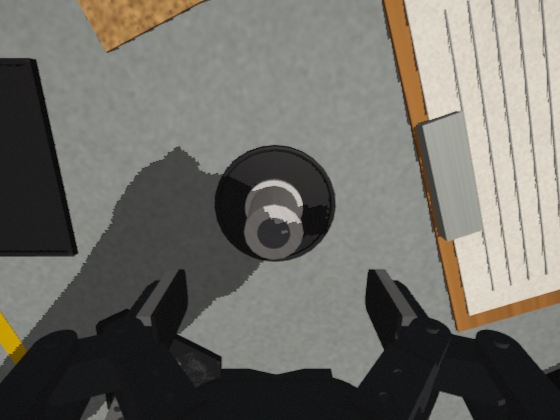

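Call:
servo_tool(rows=[[[3.94,-1.92,0,0,0,0,100],[3.94,-1.92,0,0,0,0,100],[3.94,-1.92,0,0,0,0,100],[3.94,-1.92,0,0,0,0,100],[3.94,-1.92,1.5,0,0,0,100],[0,0,1.5,0,0,0,100],[0,0,0,0,0,0,100],[0,0,0,0,0,0,100]]])

```text
time: 13.08
tool_pos: [591.6, 343.7, 78.3]
ee_rot: [3.142, 0.0, 1.277]
contact_force: [0.1, -0.6, 0.6]
width: 85.4
```

```bash
python3 - <<'E'
from h import *
go(593.5,345.3,18,73.2)
im,K,T,st=shot("wrist","w7")
a=np.radians(73.2);u=np.array([np.cos(a),np.sin(a),0])*34;v=np.array([-np.sin(a),np.cos(a),0])*14;c=np.array([593.5,345.3,63])
P=proj(K,T,[c+u+v,c+u-v,c-u-v,c-u+v]); cv2.polylines(im,[P.round().astype(np.int32)],True,(0,0,255),1)
cv2.imwrite("pics/w7b.png",im[120:420,80:480])
E
```

```text
shift [0.22 0.13 6.03] turn -0.0 | at [591.6 343.7  78.3] [180.    0.   73.2] j7 -1.21 t 13.075 w 85.4
```

View pics/w7b.png

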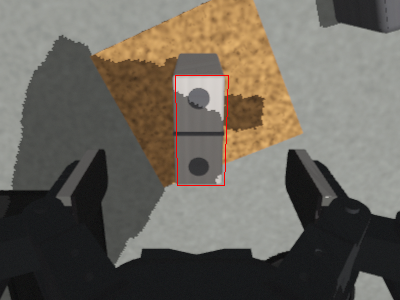

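The clamp stands where predicted, inside the drawn outline. I'll grip it.

Call:
servo_tool(rows=[[[0.2,0.1,3.0,0,0,0,100],[0,0,2.2,0,0,0,70],[0,0,0.8,0,0,0,30],[0,0,0,0,0,0,0],[0,0,0,0,0,0,0],[0,0,0,0,0,0,0],[0,0,0,0,0,0,0]]])

```text
time: 14.0
tool_pos: [592.8, 346.5, 18.8]
ee_rot: [3.141, -0.0, 1.278]
contact_force: [-0.2, -1.2, 1.9]
width: 27.2
```

```bash
python3 - <<'E'
from h import *
go(423.2,225.6,18,73.2)
E
```

```text
shift [-16.46 -12.75   0.07] turn 0.0 | at [592.8 346.5  18.8] [180.   -0.   73.2] j7 -1.24 t 14.0 w 27.2
```

Call:
servo_tool(rows=[[[0,0,-4,0,0,0,0],[0,0,-5,0,0,0,0],[-3.29,-2.55,0,0,0,0,0],[-3.29,-2.55,0,0,0,0,0],[-3.29,-2.55,0,0,0,0,0],[-3.29,-2.55,0,0,0,0,0],[-3.29,-2.55,0,0,0,0,0],[0,0,3,0,0,0,0],[0,0,2,0,0,0,0],[0,0,0,0,0,0,0]]])

```text
time: 15.25
tool_pos: [422.4, 225.5, 57.7]
ee_rot: [-3.14, 0.001, 1.279]
contact_force: [0.8, -0.6, -3.0]
width: 27.5
```

Call:
servo_tool(rows=[[[0,0,0,0,0,0,0],[0,0,0,0,0,0,0]]])

```text
time: 15.5
tool_pos: [423.5, 225.9, 59.1]
ee_rot: [3.141, -0.001, 1.278]
contact_force: [-0.5, -0.6, -2.7]
width: 27.8
```

```bash
python3 - <<'E'
from h import *
go(423.2,225.6,18,73.2)
im,K,T,st=shot("wrist","w8")
from m import comp,rect
h=comp((im.max(2)<50).astype(np.uint8),(150,60,400,260)); w=ray(K,T,h,7); print(h[:6].tolist(), rect(w))
print(proj(K,T,[[423.2+79*np.cos(1.2776),225.6+79*np.sin(1.2776),7]]))
E
```

```text
shift [-0.04 -0.03  4.11] turn 0.0 | at [423.5 225.9  59.1] [179.9  -0.   73.2] j7 -1.26 t 15.5 w 27.8
[[211, 150], [287, 189], [287, 201], [234, 260], [212, 260], [211, 256]] (array([409., 248.]), array([75.7, 52.1]), 72.9)
[[278.06214774 109.95244002]]
```

Call:
servo_tool(rows=[[[0,0,2.5,0,0,0,0],[0,0,1.0,0,0,0,0],[0,0,0.5,0,0,0,0],[0,0,0,0,0,0,0],[0,0,0,0,0,0,60],[0,0,0,0,0,0,100],[0,0,0,0,0,0,100],[0,0,-4,0,0,0,100],[0,0,-5,0,0,0,100],[0,0,0,0,0,0,100]]])

```text
time: 16.8
tool_pos: [424.6, 226.4, 111.2]
ee_rot: [3.137, -0.003, 1.278]
contact_force: [-0.0, -1.2, -1.6]
width: 85.1
```

```bash
python3 - <<'E'
from h import *
go(424,-236,108,73.2); go(480,-236,108,0)
im,K,T,st=shot("wrist","w9")
E
```

```text
shift [-44.29  13.29   0.25] turn 0.0 | at [424.6 226.4 111.2] [179.8  -0.2  73.2] j7 -1.19 t 16.8 w 85.1
shift [-42.68  18.65   0.27] turn 73.2 | at [424.6 226.4 111.2] [179.8  -0.2  73.2] j7 -1.19 t 16.8 w 85.1
```

View pics/w9.png

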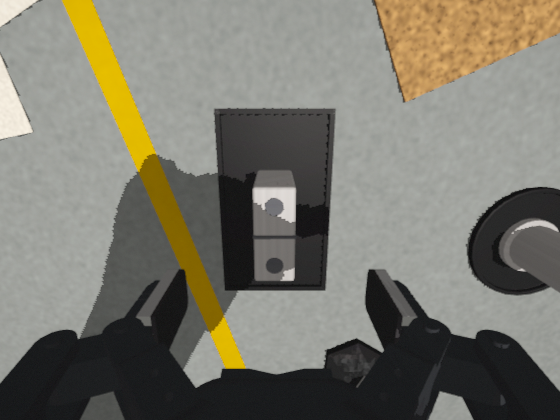

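The clamp is centred in the long tray (column 274.5 against tray 275) and parallel to it. Next is the flange.

Call:
servo_tool(rows=[[[-4.43,1.33,0,0,0,0,100],[-4.43,1.33,0,0,0,0,100],[-4.43,1.33,0,0,0,0,100],[-4.43,1.33,0,0,0,0,100],[-4.43,1.33,0,0,0,0,100],[-4.43,1.33,0,0,0,0,100],[-4.43,1.33,0,0,0,0,100],[-4.43,1.33,0,0,0,0,100],[-4.43,1.33,0,0,0,0,100],[-4.43,1.33,0,0,0,0,100]]])

```text
time: 18.1
tool_pos: [422.0, -238.2, 107.3]
ee_rot: [-3.14, -0.0, 1.278]
contact_force: [0.9, 0.2, -0.3]
width: 85.6
```

Call:
servo_tool(rows=[[[0,0,0,0,0,10.4,100],[0,0,0,0,0,10.4,100],[0,0,0,0,0,10.4,100],[0,0,0,0,0,10.5,100],[0,0,0,0,0,10.5,100],[0,0,0,0,0,10.5,100],[0,0,0,0,0,10.5,100],[0,0,0,0,0,0,100],[0,0,0,0,0,0,100]]])

```text
time: 19.23
tool_pos: [422.4, -236.7, 107.7]
ee_rot: [-3.141, 0.001, 0.005]
contact_force: [-0.4, 0.4, -1.6]
width: 85.2
```

```bash
python3 - <<'E'
from h import *
im,K,T,st=shot("wrist","w10"); np.savez("w10.npz",K=K,T=T)
go(424,-236,18,0)
E
```

```text
shift [ 0.16 -0.07  8.99] turn 0.3 | at [ 422.5 -236.7  107.9] [-180.     0.     0.3] j7 -1.26 t 19.275 w 85.6
```

View pics/w10.png

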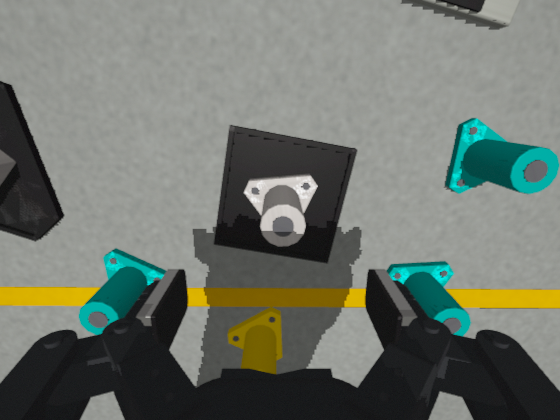

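```bash
python3 - <<'E'
from m import *
im=cv2.imread("pics/w10.png");d=np.load("w10.npz");K,T=d["K"],d["T"]
hub=ray(K,T,[283,226],63)[0]; print("hub",hub)
for p in ([252,195],[306,187]):
    q=ray(K,T,p,10)[0]; print("hole",q,np.linalg.norm(q-hub),np.degrees(np.arctan2(*(q-hub)[::-1])))
h=comp((im.max(2)<58).astype(np.uint8),(205,120,365,232)); print(h.tolist()[:12])
c=ray(K,T,[[232,126],[356,149],[328,262],[215,243]],7);print("sq",c.mean(0),[np.linalg.norm(c[i]-c[i-1]).round(1) for i in range(4)],np.degrees(np.arctan2(*(c[0]-c[1])[::-1])))
for n,t in (("dl",(99,318)),("dr",(453,322)),("dr2",(535,171))): print(n,ray(K,T,t,60))
b=(im.max(2)>170).astype(np.uint8); print("top",cv2.fitEllipse(ray(K,T,comp(b,(255,202,310,250)),63).astype(np.float32)))
E
```

```text
hub [ 428.85164533 -241.24160825]
hole [ 434.8528188  -217.47883537] 24.50884447687432 75.82658962725019
hole [ 441.66331918 -260.48529605] 23.118358659443572 -56.345919347309355
[[235, 133], [313, 141], [343, 147], [352, 149], [356, 153], [356, 154], [337, 230], [336, 232], [217, 232], [217, 228], [229, 140], [234, 133]]
sq [ 431.16365005 -242.18801858] [np.float64(98.3), np.float64(96.7), np.float64(98.8), np.float64(99.0)] 80.06459003791964
dl [[ 355.39175782 -108.43179386]]
dr [[ 353.2603895  -366.47807011]]
dr2 [[ 464.94992958 -396.80597151]]
top ((429.98150634765625, -241.60948181152344), (25.308185577392578, 28.244003295898438), 1.0567048788070679)
```

Flange hub at (429,-241), in the square tray at (431,-242), so the choice is confirmed as the bare grey one. Its corners point to about 69°, -51° and 189°. The turquoise look-alikes at (355,-108) and (353,-366) are clear of the jaws.

Call:
servo_tool(rows=[[[0.6,0.45,3.5,0,0,0,100],[0,0,3.0,0,0,0,90],[0,0,2.0,0,0,0,60],[0,0,0.5,0,0,0,30],[0,0,0,0,0,0,0],[0,0,0,0,0,0,0],[0,0,0,0,0,0,0],[0,0,0,0,0,0,0]]])

```text
time: 20.27
tool_pos: [428.8, -241.5, 18.6]
ee_rot: [3.141, -0.0, 0.001]
contact_force: [0.6, -0.0, -1.6]
width: 28.8
```

```bash
python3 - <<'E'
from h import *
go(593.5,345.3,108,0)
E
```

```text
shift [ 16.52 -58.66  -8.95] turn 0.0 | at [ 428.8 -241.5   18.6] [180.  -0.   0.] j7 -1.33 t 20.275 w 28.8
```

Call:
servo_tool(rows=[[[0,0,-4,0,0,0,0],[0,0,-5,0,0,0,0],[1.18,-4.19,0,0,0,0,0],[1.18,-4.19,0,0,0,0,0],[1.18,-4.19,0,0,0,0,0],[1.18,-4.19,0,0,0,0,0],[1.18,-4.19,0,0,0,0,0],[1.18,-4.19,0,0,0,0,0],[1.18,-4.19,0,0,0,0,0],[1.18,-4.19,0,0,0,0,0]]])

```text
time: 21.52
tool_pos: [523.1, 95.2, 108.4]
ee_rot: [3.141, -0.0, 0.001]
contact_force: [0.1, -0.2, -1.7]
width: 28.9
```

Call:
servo_tool(rows=[[[1.18,-4.19,0,0,0,0,0],[1.18,-4.19,0,0,0,0,0],[1.18,-4.19,0,0,0,0,0],[1.18,-4.19,0,0,0,0,0],[1.18,-4.19,0,0,0,0,0],[1.18,-4.19,0,0,0,0,0],[0,0,1.5,0,0,-10.4,0],[0,0,1.5,0,0,-10.3,0],[0,0,1.5,0,0,-10.3,0],[0,0,0,0,0,0,0]]])

```text
time: 22.78
tool_pos: [592.9, 344.7, 62.1]
ee_rot: [-3.141, 0.002, 0.541]
contact_force: [0.9, -0.3, -1.4]
width: 28.8
```

```bash
python3 - <<'E'
from h import *
go(593.5,345.3,18,31)
E
```

```text
shift [ 0.09 -0.02  4.41] turn -0.0 | at [592.9 344.7  62.1] [-1.8e+02  1.0e-01  3.1e+01] j7 -1.91 t 22.775 w 28.8
```

Call:
servo_tool(rows=[[[0,0,3.0,0,0,0,0],[0,0,1.0,0,0,0,0],[0,0,0.5,0,0,0,0],[0,0,0,0,0,0,0],[0,0,0,0,0,0,60],[0,0,0,0,0,0,100],[0,0,0,0,0,0,100],[0,0,-4,0,0,0,100],[0,0,-5,0,0,0,100],[0,0,0,0,0,0,100]]])

```text
time: 24.02
tool_pos: [595.1, 346.6, 112.6]
ee_rot: [3.142, -0.006, 0.542]
contact_force: [0.4, -0.1, -0.4]
width: 85.4
```

```bash
python3 - <<'E'
from h import *
im,K,T,st=shot("wrist","w11"); np.savez("w11.npz",K=K,T=T)
go(458,-1.9,80,31)
cv2.imwrite("pics/w11b.png",cv2.resize(im[140:290,180:380],(800,600),interpolation=cv2.INTER_CUBIC))
E
```

```text
shift [-29.61  22.77   2.93] turn 0.0 | at [594.2 345.8 110.1] [180.   -0.2  31. ] j7 -1.89 t 24.075 w 85.3
```

View pics/w11b.png

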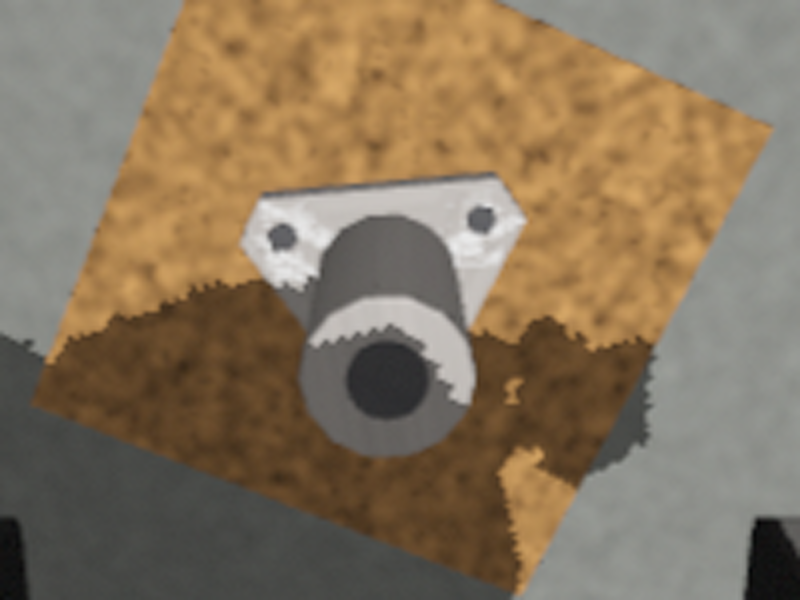

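Flange is upright on the mat. Its foot is turned about 4.5° from the tool, so I'll correct that at the final placing. Now the block.

Call:
servo_tool(rows=[[[-3.7,2.85,0,0,0,0,100],[-3.7,2.85,0,0,0,0,100],[-3.7,2.85,0,0,0,0,100],[-3.7,2.85,0,0,0,0,100],[-3.7,2.85,0,0,0,0,100],[-3.7,2.85,0,0,0,0,100],[-3.7,2.85,0,0,0,0,100],[-3.7,2.85,0,0,0,-8,100],[0,0,0,0,0,-8,100],[0,0,0,0,0,0,100]]])

```text
time: 25.32
tool_pos: [457.0, -3.0, 107.7]
ee_rot: [-3.141, 0.0, 0.819]
contact_force: [1.4, 0.6, 0.0]
width: 85.8
```

Call:
servo_tool(rows=[[[0,0,0,0,0,0,100]]])

```text
time: 25.45
tool_pos: [457.3, -2.2, 107.9]
ee_rot: [-3.141, 0.0, 0.818]
contact_force: [0.3, 0.4, 0.2]
width: 85.3
```

```bash
python3 - <<'E'
from m import *
im,K,T,st=shot("wrist","w12"); np.savez("w12.npz",K=K,T=T)
go(458,-1.9,18,47)
a=np.radians(46.9);u=np.array([np.cos(a),np.sin(a),0])*21;v=np.array([-np.sin(a),np.cos(a),0])*21;c=np.array([458,-1.9,63])
P=proj(K,T,[c+u+v,c+u-v,c-u-v,c-u+v]); 
im2=im.copy();cv2.polylines(im2,[P.round().astype(np.int32)],True,(0,0,255),1)
tri=np.array([[548.3,-32.6,7],[382.4,-61.8,7],[438.2,97.6,7]]);cv2.polylines(im2,[proj(K,T,tri).round().astype(np.int32)],True,(0,255,255),1)
cv2.imwrite("pics/w12b.png",cv2.resize(im2[80:330,120:440],(768,600)))
d=np.load("w11.npz");print("flange hub",ray(d["K"],d["T"],[276.5,235],63))
E
```

```text
shift [0.05 0.04 9.  ] turn -0.1 | at [457.4  -2.  108. ] [-180.     0.    46.9] j7 -1.09 t 25.5 w 85.4
flange hub [[593.70078781 346.21899262]]
```

View pics/w12b.png

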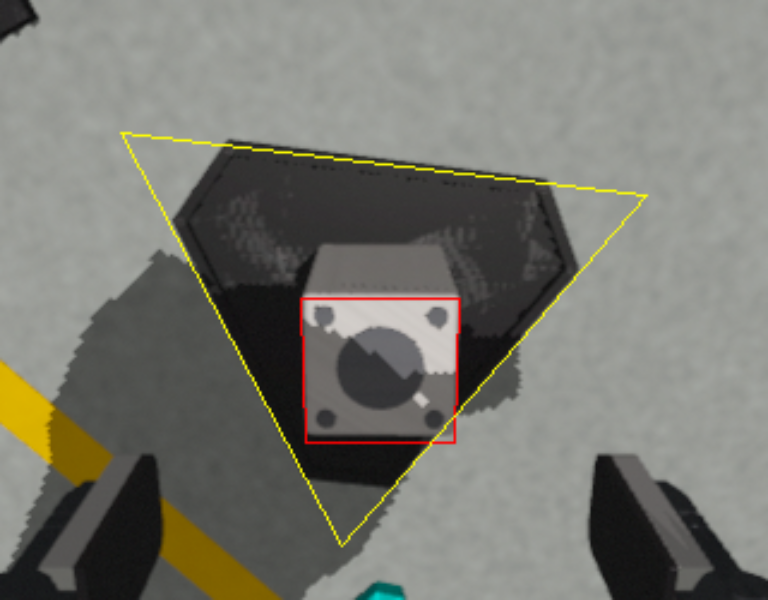

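Block top matches the red outline and the jaws are clear. I'll grip.

Call:
servo_tool(rows=[[[0.05,0.05,3.5,0,0,0,100],[0,0,3.0,0,0,0,100],[0,0,2.0,0,0,0,80],[0,0,0.5,0,0,0,40],[0,0,0,0,0,0,0],[0,0,0,0,0,0,0],[0,0,0,0,0,0,0],[0,0,0,0,0,0,0]]])

```text
time: 26.5
tool_pos: [458.2, -2.7, 18.6]
ee_rot: [3.141, -0.0, 0.821]
contact_force: [0.8, -0.1, -2.7]
width: 41.3
```

```bash
python3 - <<'E'
from h import *
go(431.4,-241.8,108,80)
E
```

```text
shift [-19.32  14.34  -8.94] turn -33.0 | at [458.2  -2.7  18.6] [180.  -0.  47.] j7 -1.23 t 26.5 w 41.3
```

Call:
servo_tool(rows=[[[0,0,-4,0,0,0,0],[0,0,-5,0,0,0,0],[-3.86,2.87,0,0,0,0,0],[-3.86,2.87,0,0,0,0,0],[-3.86,2.87,0,0,0,0,0],[-3.86,2.87,0,0,0,0,0],[-3.86,2.87,0,0,0,0,0],[0,0,1,0,0,-8.25,0],[0,0,1,0,0,-8.25,0],[0,0,1,0,0,-8.25,0]]])

```text
time: 27.75
tool_pos: [431.5, -241.7, 78.0]
ee_rot: [-3.142, -0.0, 1.257]
contact_force: [-0.1, 0.3, -2.8]
width: 41.5
```

Call:
servo_tool(rows=[[[0,0,1,0,0,-8.25,0],[0,0,1,0,0,0,0],[0,0,0,0,0,0,0],[0,0,0,0,0,0,0]]])

```text
time: 28.25
tool_pos: [431.8, -241.6, 58.6]
ee_rot: [3.141, 0.0, 1.395]
contact_force: [0.1, -0.3, -2.6]
width: 41.6
```

```bash
python3 - <<'E'
from h import *
go(431.4,-241.8,18,80)
E
```

```text
shift [-0.02 -0.04  4.06] turn -0.1 | at [ 431.8 -241.6   58.6] [180.    0.   79.9] j7 -0.13 t 28.25 w 41.6
```

Call:
servo_tool(rows=[[[0,0,2.5,0,0,0,0],[0,0,1.0,0,0,0,0],[0,0,0.5,0,0,0,0],[0,0,0,0,0,0,0],[0,0,0,0,0,0,70],[0,0,0,0,0,0,100],[0,0,0,0,0,0,100],[0,0,-4,0,0,0,100],[0,0,-5,0,0,0,100],[0,0,0,0,0,0,100]]])

```text
time: 29.5
tool_pos: [433.1, -242.5, 111.3]
ee_rot: [3.137, 0.002, 1.397]
contact_force: [-0.5, -0.5, -0.7]
width: 85.2
```

```bash
python3 - <<'E'
from h import *
im,K,T,st=shot("wrist","w13"); np.savez("w13.npz",K=K,T=T)
go(593.6,345.8,108,80); go(593.6,345.8,108,31)
cv2.imwrite("pics/w13b.png",cv2.resize(im[80:330,120:440],(768,600)))
E
```

```text
shift [60.72  5.7   0.07] turn 0.0 | at [ 432.1 -242.3  109.5] [1.799e+02 1.000e-01 8.000e+01] j7 -0.07 t 29.55 w 85.2
shift [60.72  5.7   0.07] turn 49.0 | at [ 432.1 -242.3  109.5] [1.799e+02 1.000e-01 8.000e+01] j7 -0.07 t 29.55 w 85.2
```

View pics/w13b.png

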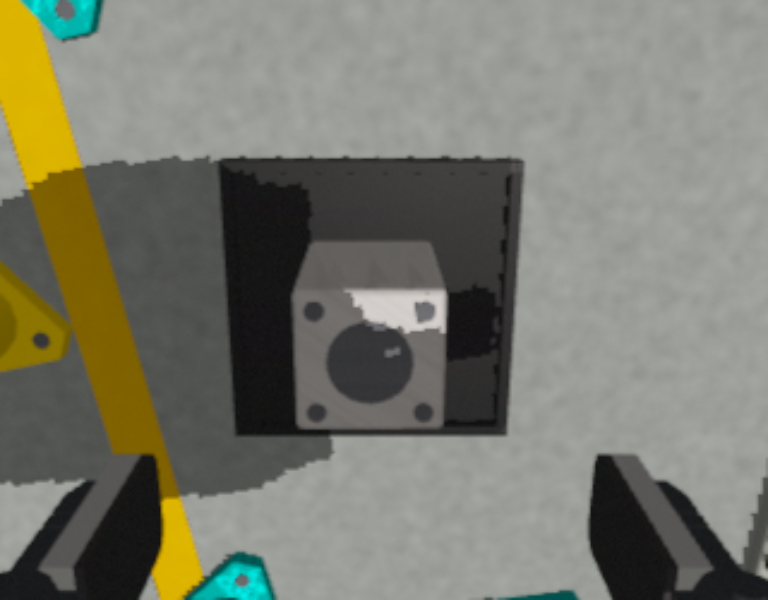

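The block sits centred and square in its tray. Back to the mat for the flange.

Call:
servo_tool(rows=[[[4.67,0.44,0,0,0,0,100],[4.67,0.44,0,0,0,0,100],[4.67,0.44,0,0,0,0,100],[4.67,0.44,0,0,0,0,100],[4.67,0.44,0,0,0,0,100],[4.67,0.44,0,0,0,0,100],[4.67,0.44,0,0,0,0,100],[4.67,0.44,0,0,0,0,100],[4.67,0.44,0,0,0,0,100],[4.67,0.44,0,0,0,0,100]]])

```text
time: 30.8
tool_pos: [555.5, 212.0, 106.9]
ee_rot: [-3.14, 0.001, 1.397]
contact_force: [0.6, -1.0, -0.6]
width: 85.3
```

Call:
servo_tool(rows=[[[4.67,0.44,0,0,0,0,100],[4.67,0.44,0,0,0,0,100],[4.67,0.44,0,0,0,0,100],[0,0,0,0,0,0,100],[0,0,0,0,0,0,100]]])

```text
time: 31.42
tool_pos: [592.5, 345.8, 106.9]
ee_rot: [-3.14, 0.002, 1.397]
contact_force: [-0.1, -0.2, 0.0]
width: 85.4
```

```bash
python3 - <<'E'
from h import *
im,K,T,st=shot("wrist","w14"); np.savez("w14.npz",K=K,T=T)
go(593.6,345.8,18,80)
b=np.radians(35.5)
for c in ([593.6,345.8],):
    for k in (60,-60,180): print(k,proj(K,T,[[c[0]+25*np.cos(b+np.radians(k)),c[1]+25*np.sin(b+np.radians(k)),10]]).round(1))
    print("top",proj(K,T,[[c[0],c[1],63]]).round(1))
cv2.imwrite("pics/w14b.png",cv2.resize(im[140:290,180:380],(800,600),interpolation=cv2.INTER_CUBIC))
E
```

```text
shift [0.08 0.08 8.93] turn 0.0 | at [592.8 345.2 107.3] [-1.8e+02  1.0e-01  8.0e+01] j7 -1.11 t 31.475 w 85.5
60 [[271. 182.]]
-60 [[308.8 218.3]]
180 [[258.1 231.4]]
top [[280.1 236.9]]
```

View pics/w14b.png

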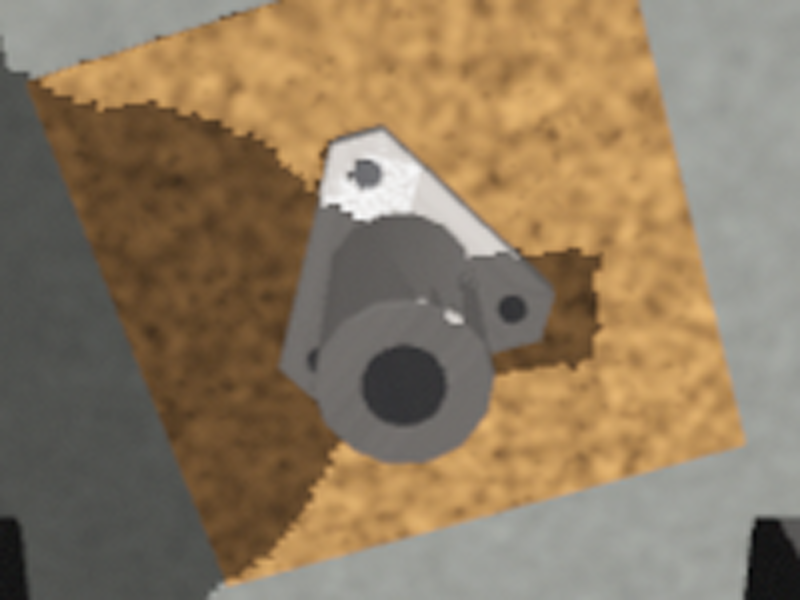

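Flange holes at (272,183) and (308,217) and the bore at (281,236) match the prediction within about 1 px, so its heading is 35.5° and the tray needs about 40°. That uses up the picture views, so the remaining checks are numeric.

Call:
servo_tool(rows=[[[0.05,0.05,3.5,0,0,0,100],[0,0,3.0,0,0,0,90],[0,0,2.0,0,0,0,60],[0,0,0.4,0,0,0,30],[0,0,0,0,0,0,0],[0,0,0,0,0,0,0],[0,0,0,0,0,0,0],[0,0,0,0,0,0,0]]])

```text
time: 32.48
tool_pos: [593.6, 346.9, 19.6]
ee_rot: [3.141, -0.0, 1.397]
contact_force: [1.0, -0.1, -1.7]
width: 28.8
```

```bash
python3 - <<'E'
from m import *
go(456.8,0.8,108,84.7)
# tri tray centre again from w12 edges (outer lip top), visible left/top sides
d=np.load("w12.npz");f=lambda p: np.array(p)/2.4+[120,80]
A=ray(d["K"],d["T"],[f([228,140]),f([545,179])],7); n=A[1]-A[0];n=np.array([n[1],-n[0]])/np.linalg.norm(n)
print("edge to centre",abs((A[0]-[456.3,1.0])@n),"expect 49; dir",np.degrees(np.arctan2(n[1],n[0])))
E
```

```text
shift [-36.45  -7.49  -8.85] turn -4.7 | at [593.6 346.9  19.6] [180.  -0.  80.] j7 -1.16 t 32.475 w 28.8
edge to centre 49.61836792027205 expect 49; dir -140.0169646556108
```

Call:
servo_tool(rows=[[[0,0,-4,0,0,0,0],[0,0,-5,0,0,0,0],[-4.55,-0.94,0,0,0,0,0],[-4.55,-0.94,0,0,0,0,0],[-4.55,-0.94,0,0,0,0,0],[-4.55,-0.94,0,0,0,0,0],[-4.55,-0.94,0,0,0,0,0],[-4.55,-0.94,0,0,0,0,0],[-4.55,-0.94,0,0,0,0,0],[-4.55,-0.94,0,0,0,0,0]]])

```text
time: 33.72
tool_pos: [455.9, -0.0, 109.5]
ee_rot: [3.141, 0.0, 1.397]
contact_force: [0.9, -0.7, -1.2]
width: 28.9
```

Call:
servo_tool(rows=[[[0,0,2.5,0,0,-4.7,0],[0,0,2.5,0,0,0,0],[0,0,0,0,0,0,0],[0,0,0,0,0,0,0]]])

```text
time: 34.22
tool_pos: [457.0, 1.7, 60.1]
ee_rot: [3.141, -0.0, 1.479]
contact_force: [-0.5, 0.5, -1.6]
width: 28.6
```

```bash
python3 - <<'E'
from h import *
go(456.6,1.1,18.5,84.7)
E
```

```text
shift [-0.06 -0.03  4.16] turn 0.1 | at [457.    1.7  60.1] [180.   -0.   84.8] j7 -0.61 t 34.225 w 28.6
```

Call:
servo_tool(rows=[[[0,0,2.5,0,0,0,0],[0,0,1.0,0,0,0,0],[0,0,0.5,0,0,0,0],[0,0,0,0,0,0,0],[0,0,0,0,0,0,60],[0,0,0,0,0,0,100],[0,0,0,0,0,0,100],[0,0,-4,0,0,0,100],[0,0,-5,0,0,0,100],[0,0,0,0,0,0,100]]])

```text
time: 35.48
tool_pos: [458.1, 1.2, 112.0]
ee_rot: [3.137, 0.001, 1.479]
contact_force: [0.7, -0.4, -0.5]
width: 85.3
```

Call:
servo_tool(rows=[[[0,0,0,0,0,0,100]]])

```text
time: 35.6
tool_pos: [456.3, 1.0, 109.1]
ee_rot: [3.142, 0.0, 1.478]
contact_force: [0.1, -0.1, -0.0]
width: 85.3
```

```bash
python3 - <<'E'
from m import *
im,K,T,st=shot("wrist","w15"); np.savez("w15.npz",K=K,T=T); go(456.6,1.1,18,84.7)
p=proj(K,T,[[456.6,1.1,63],[456.6,1.1,7]]);print("pred hub top/tray ctr px",p.round(1))
g=im.max(2); x,y=p[0].round().astype(int)
# dark bore blob near predicted hub top
roi=g[y-8:y+9,x-8:x+9]; m=(roi<roi.mean()).astype(np.uint8)
ring=((g>85)&(im.max(2).astype(int)-im.min(2)<25)).astype(np.uint8)
ys,xs=np.nonzero(m); print("bore",xs.mean()+x-8,ys.mean()+y-8, len(xs))
for n,q in(("sides",(100,60,460,268)),):
    h=comp((g<60).astype(np.uint8),q); w=ray(K,T,h,7); print("dark hull",rect(w)); t=cv2.minEnclosingTriangle(w.astype(np.float32))[1][:,0]; print(t.round(1).tolist(),t.mean(0))
E
```

```text
shift [0.   0.06 9.07] turn 0.0 | at [456.1   1.1 108.7] [-179.9    0.    84.7] j7 -0.53 t 35.65 w 85.4
pred hub top/tray ctr px [[278.7 235.9]
 [278.  209.4]]
bore 278.0042016806723 235.41596638655463 238
dark hull (array([464.6,  -9.8]), array([112.8, 118.4]), 69.9)
[[428.6000061035156, 64.4000015258789], [573.2000122070312, -28.399999618530273], [382.5, -61.900001525878906]] [461.4117   -8.64841]
```

Call:
servo_tool(rows=[[[0,0,-4,0,0,0,100],[0,0,-4,0,0,0,100],[0,0,-4,0,0,0,100],[-4.5,-0.4,0,0,0,0,100],[-4.5,-0.4,0,0,0,0,100],[-4.5,-0.4,0,0,0,0,100],[-4.5,-0.4,0,0,0,0,100],[-4.5,-0.4,0,0,0,0,100],[-4.5,-0.4,0,0,0,0,100],[-4.5,-0.4,0,0,0,0,100]]])

```text
time: 36.9
tool_pos: [399.0, -311.0, 228.1]
ee_rot: [-3.14, -0.001, 1.479]
contact_force: [0.2, 0.3, -0.1]
width: 85.8
```

Call:
servo_tool(rows=[[[-4.5,-0.4,0,0,0,0,100],[-4.5,-0.4,0,0,0,0,100],[-4.5,-0.4,0,0,0,0,100],[-4.5,-0.4,0,0,0,0,100],[-4.5,-0.4,0,0,0,0,100],[0,0,0,0,0,0,100],[0,0,0,0,0,0,100]]])

```text
time: 37.78
tool_pos: [359.4, -531.2, 227.9]
ee_rot: [-3.14, -0.002, 1.48]
contact_force: [0.3, 0.6, 0.3]
width: 85.3
```

```bash
python3 - <<'E'
from m import *
im,K,T,st=shot("top","top2"); g=im.max(2); sat=g.astype(int)-im.min(2)
im0=cv2.imread("pics/top0.png"); print("tcp",st["tool_pos"].round(0))
br=((g>150)&(sat<30)).astype(np.uint8)
for n,c in (("bush",(625.3,128.5)),("clamp",(423.2,225.6)),("block",(431.4,-241.8)),("flange",(456.6,1.1))):
    u=proj(K,T,[[*c,63]])[0].round().astype(int); r=16
    m=br[u[1]-r:u[1]+r,u[0]-r:u[0]+r].copy(); m=cv2.morphologyEx(m,cv2.MORPH_CLOSE,np.ones((5,5),np.uint8))
    nn,l,s,ce=cv2.connectedComponentsWithStats(m); k=1+s[1:,4].argmax() if nn>1 else 0
    ys,xs=np.nonzero(l==k); w=ray(K,T,np.c_[xs+u[0]-r,ys+u[1]-r],63)
    print(n,"target",c,"bright top centroid",w.mean(0).round(1),rect(w),"px",len(xs))
for n,c in (("mat",(593.5,345.3,3)),("micrometer",(622,-163,5)),("decoyL",(370,-108,5)),("decoyR",(370,-366,5)),("decoyR2",(465,-390,5)),("yellow",(315,-235,5))):
    u=proj(K,T,[c])[0].round().astype(int);r=18 if n!="micrometer" else 28
    a,b=[x[u[1]-r:u[1]+r,u[0]-r:u[0]+r].astype(int) for x in (im,im0)]; print(n,u,"mean |change| vs start",abs(a-b).mean().round(2),"n>40:",(abs(a-b).max(2)>40).sum())
E
```

```text
tcp [ 359. -531.  228.]
bush target (625.3, 128.5) bright top centroid [623.2 128.1] (array([624. , 126.2]), array([46.6, 39.6]), 85.1) px 129
clamp target (423.2, 225.6) bright top centroid [422.6 224.7] (array([421.9, 223.6]), array([70. , 25.8]), 74.3) px 250
block target (431.4, -241.8) bright top centroid [ 431.3 -239.1] (array([ 431.4, -239.5]), array([39.1, 39. ]), 80.5) px 156
flange target (456.6, 1.1) bright top centroid [451.    1.6] (array([444.6,  -1.5]), array([47.4, 51.8]), 40.6) px 206
mat [155 175] mean |change| vs start 0.96 n>40: 0
micrometer [339 162] mean |change| vs start 0.95 n>40: 0
decoyL [322 253] mean |change| vs start 1.01 n>40: 0
decoyR [418 252] mean |change| vs start 0.9 n>40: 0
decoyR2 [425 216] mean |change| vs start 0.95 n>40: 0
yellow [370 273] mean |change| vs start 1.02 n>40: 0
```

```bash
python3 -c "
from workcell import manip
print(manip.job_done())"
```

```text
the job is handed in; nothing more can be done
None
```

All four parts now stand upright in the middle of their own trays, the mat is empty, and I handed the job in at about 38 s of the 115 s allowed. I parked the clamp on the mat while the bush went to the round tray, then put the clamp in the long tray. I did the same with the flange while the block went to the square tray.

**Last checks**
- **Positions:** in the final top view the bush, clamp and block tops lie within about 3 mm of their tray centres. The clamp is at 74° (tray 73°) and the block at 80.5° (tray 80°).
- **Flange:** the wrist camera shows its bore within 1 px of the prediction. The top-view figure was about 6 mm off, most likely because that mask also took in the bright foot.
- **Bystanders:** the mat, micrometer and look-alikes I compared show no change from the start picture.
- **Forces:** readings at the end of each move stayed under 4 N.

**Checks that failed or were not done**
- Two repeat tray measurements, of the long tray and the three-cornered tray with the part in view, failed because shadow got into the mask. I relied on the earlier measurements instead.
- The flange's final turn was not measured directly. It rests on the 35.5° read on the mat plus the commanded 4.7° turn, and the tray needed about 40°.
- I had used all 16 picture views before the last placing, so the final checks are numeric only.

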